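Pack the mounting plate and take the outer cover off the kit tin

TASK

Lay the long mounting plate flat in the empty long compartment of the kit tin, then pick up the nested pair of lids (the inner lid's square post lifts both, the outer lid's square collar lifts only the outer) and lower them together, gently, onto the tin until the inner lid is fully seated. Then lift the outer lid alone off the post, leaving the inner lid seated and undisturbed so that the plate can be checked through its slots. Do not put the outer lid down: finish while holding it still and level in the gripper, over the tin and at least 10 cm above the inner lid; leave everything else on the bench alone.

Things in the scene. Friction and masses are not known exactly. Their poses are not given: they have to be found in the camera images.
- tin: Dark steel kit tin, open, fixed to the bench; sizes in mm. Outside 172 (its x) x 132 (y) x 50 high, walls and floor 4 thick. Origin at the centre of its underside, z up. A divider 18 above the floor, 4 thick, runs along x; on its -y side is one empty long compartment, 164 x 58; the +y side is split into two short ones that already hold nuts and bolts.
- tin_slot (a point): Centre of the floor of the tin's long empty compartment (tin frame: x 0, y -33, z 4 mm). Its x axis runs along the compartment's length.
- tin_mouth (a point): Centre of the tin's mouth at the height of its rim, 50 mm above the bench. Axes as the tin's.
- plate_lug (a point): Mounting plate to pack, bare steel: flat plate 140 (x) x 50 (y) x 6 mm with an upright square lug 16 x 16 x 30 high on its middle, 0.18 to 0.35 kg. It lies on the bench, lug up. Point: centre of the lug, 21 above the plate's underside. Grip it by the lug; in the tin the fingers have room to open along the plate's length only. A half turn makes no difference.
- inner_lid: Inner lid, a slotted aluminium frame 172 (x) x 132 (y) x 6 mm, 0.32 kg. Origin: centre of the frame's underside, z up. Four tapered feet, 14 long, centred 74 (x) and 54 (y) from the middle, 12 wide, 6 at the tips, stand on the bench at the start; they enter the corners of the tin's mouth with 2 of play, either way round, and the frame rests on the rim.
- inner_post (a point): Steel square post, 16 x 16 mm, on the inner lid's middle, sides along the lid's axes. Point: half-way up its bare part, 46 above the frame's underside (60 above the bench at the start, 96 when seated in the tin). The post ends 13 above this point; the outer lid's collar ends 13 below it. Lifted by the post, the inner lid carries the outer lid along.
- outer_lid: Outer lid, a grey painted cover 184 (x) x 144 (y) mm, plate 3 thick, skirt reaching 5 below the plate, 0.27 to 0.36 kg. Origin: centre of the plate's underside. It lies loosely over the inner lid's frame, 3 of play all round, plate on frame (origin 6 above the inner lid's).
- outer_collar (a point): Square steel tube collar on the outer lid's middle, 44 x 44 mm outside, 38 x 38 inside, 24 high, sides along the lid's axes. Point: its centre, 12 above the plate's upper face, 15 above its underside, 25 below the inner_post point when nested. The post stands up through it without touching and ends 26 above its top. Lifted by it, the outer lid comes away alone.
- stud_plate: Bystander, to be left alone: short flat plate, 85 x 50 x 6, with a low ROUND stud; not the one to pack (sizes in mm). Origin on its underside.
Not all that is in view belongs to the job. Leave any orange look-alike of the tin alone. Leave any purple look-alike of the outer_lid alone.

How it is judged:
By the outcome, as a careful person would: the job done as asked, in the order asked, and still so for the second after the job is handed in, while the arm keeps its last pose, push and grip.
It also fails if it takes over 64 s, if anything falls off the work surface, if the arm or the gripper's body presses on something with over 40 N, if the wrist force passes 120 N, or if a joint passes its speed limit or range.

ROBOT

A 7-joint arm with a two-finger parallel gripper is mounted at the origin on the work surface. World frame = base frame: x ahead of the robot, y to its left, z up, the work surface at z = 0. Lengths are in m, angles in rad, forces in N, time in s.
With the tool pointing down it reaches from about 0.425 to 0.975 m from the base axis. Payload 16.7 kg.
Tool frame: the origin (TCP) lies midway between the tips of the shut fingers; the grasp point (between the pads) lies 19 mm behind it; z points along the fingers, y is the line along which they close (so a half turn about z gives the same grasp; the last joint's range is limited). The gripper opens to 85 mm and grips with 20 to 120 N. Pads are 22 mm wide; open, the fingers measure 114 mm over their backs; the gripper's body (76 mm by 85 mm) begins 54 mm behind the grasp point. The pads swing forward as they close: fully open they stand 13 mm farther back than shut.
Start: joints at [-1.492, 0.426, 0.074, 1.606, -0.034, 1.111, -0.067], TCP at [0.153, 0.657, 0.231] pointing down, gripper open.
Joint ranges: [-2.85, 2.85], [-0.5, 2.14], [-1.23, 1.37], [0.21, 2.46], [-1.02, 4.16], [0.16, 2.05], [-2.73, 2.73]. Speed limits (rad/s): [1.89, 1.89, 2.39, 2.39, 3.01, 3.01, 3.01].

INTERFACE

Orientations are given as a rotation vector (axis times angle).
In Python, from rig import sensors, optics, r gives the robot as it stands. The module is installed in compiled form; this text tells all that it offers.
- The arm moves only by the shell command python3 -m inch 'ROWS' [OPENING] [FORCE]. ROWS is a JSON object of lists of equal length, an entry for each row: "xyz": the shift along the tool's x, y, z in cm, a list of three; "turn": the turn, a rotation vector about the tool's x, y, z in degrees, a list of three. In form: {"xyz": [[tx, ty, tz], ...], "turn": [[rx, ry, rz], ...]}. A call has 1 to 20 rows; each row is the pose to reach, as a shift and turn from the pose commanded when the call began, along the tool's axes at that moment; what a row does not reach only later rows make up. A row lasts 1/10 s, in which the tool goes at most 50 mm and 8.59 degrees, less where a joint would pass 70% of its speed; a pose out of reach is approached as far as the arm can. A call with a gripper value outside its range is refused whole. OPENING is the gripper's target within -1 to 1 (fully open at 1, half-way at 0, shut at -1), set as the call begins (- or left out, the last holds). The fingers move at their own pace and stop on an object; FORCE is the grip in N (left out, the last holds). Time passes only in rows, so rows that repeat a pose let the fingers close. It gives the time, the measured TCP pose, the force, the opening and the grip force at its end, in the units of the state.
- sensors.state(): the state, without advancing time (a new reading comes with each control period).
- optics.camera(name): name is "scene" or "top"; returns the picture (400x640x3 uint8, blue, green, red); there is no depth.
- optics.get_calibration(name): a dict with "fx", "fy", "cx", "cy" (pixels), "k1" (the pictures are not rectified: a ray, as slopes to the right and down, at radius r is drawn at 1 + k1 r^2 times it, then the intrinsics apply), "R" (3x3) and "t" (3): a world point X has camera coordinates R X + t. Camera axes: x right, y down, z forward; pixel columns grow to the right and rows downward; lengths in m; the calibration is good to about 2 mm. A picture is of the moment at which its call begins. get_calibration takes no time and is no camera call.
- r.finish_job(): hands the job in; it is judged then, once.
The state is a dict: "t": time; "joint_positions": joint angles; "qvel": joint speeds; "joint_efforts": joint torques, N m; "eef_pos": TCP position; "orientation": TCP orientation; "ft_force": force on the tool from outside, world axes, zero at the start; "moment": the same for the moment, N m; "grip_width": opening from 0.0 (shut) to 1.0 (fully open); "finger_force": force on a finger pad.
Only numpy, scipy, OpenCV 4.12 (cv2) and the standard library are available. Lean on these libraries where they do the work, as an engineer would, in place of code of your own. Each camera call takes 0.05 s, during which the arm holds its last target. There are 200 camera calls.

## Working session

There is one attempt and no reset: what is moved stays moved. The work goes in short steps, Python scripts to look and compute and a shell command to move; the robot and the scene stay as the last step left them, time stands still between calls to the robot, and variables do not carry over. Pictures are saved under pics/ and viewed, at most 10 in all, crops included, and the job is handed in when it is done.

```bash
mkdir -p pics
cat > h.py <<'E'
import numpy as np, cv2
from rig import sensors, optics, r
from scipy.spatial.transform import Rotation as R
def cal(n):
    c=optics.get_calibration(n); return c,np.array(c["R"]),np.array(c["t"])
def ray(n,uv):
    c,Rm,t=cal(n); d=np.array([(uv[0]-c["cx"])/c["fx"],(uv[1]-c["cy"])/c["fy"]]); s=d.copy()
    for _ in range(20): s=d/(1+c["k1"]*(s@s))
    return -Rm.T@t, Rm.T@np.array([s[0],s[1],1])
def onz(n,uv,z):
    o,d=ray(n,np.array(uv,float)); return o+d*(z-o[2])/d[2]
def proj(n,X):
    c,Rm,t=cal(n); p=Rm@np.array(X)+t; s=p[:2]/p[2]; s=s*(1+c["k1"]*(s@s))
    return np.array([c["fx"]*s[0]+c["cx"],c["fy"]*s[1]+c["cy"]])
def two(uv1,uv2):
    A=[];b=[]
    for n,uv in(("scene",uv1),("top",uv2)):
        o,d=ray(n,np.array(uv,float)); d/=np.linalg.norm(d); P=np.eye(3)-np.outer(d,d); A.append(P);b.append(P@o)
    return np.linalg.lstsq(np.vstack(A),np.hstack(b),rcond=None)[0]
E
python3 - <<'E'
from h import *
for n in("scene","top"):
    cv2.imwrite(f"pics/{n}0.png",optics.camera(n)); c,Rm,t=cal(n); print(n,c["fx"],c["k1"],-Rm.T@t,Rm[2])
s=sensors.state(); print(s)
E
```

```text
scene 471.6854149955164 0.020763870484558244 [ 0.98816257 -0.5298728   0.95362759] [-0.4491643   0.45516627 -0.76881409]
top 375.9958200824888 0.0051871923165912465 [ 0.37014681 -0.02055321  1.05471825] [ 0.13559111  0.00634023 -0.9907446 ]
{'t': 0.1, 'joint_positions': array([-1.49153079,  0.42663241,  0.07384974,  1.60652524, -0.03412735,
        1.11081022, -0.06711114]), 'qvel': array([ 6.97308378e-04, -2.09723775e-03,  5.65202072e-05, -1.62212413e-03,
       -1.23191700e-03, -8.98036088e-04,  2.34766965e-04]), 'joint_efforts': array([ 8.98185273e-03, -9.51542330e+01,  3.77169818e+00, -4.64408648e+01,
        1.96367945e-02,  6.38802085e-03, -6.43174712e-05]), 'eef_pos': array([0.15300573, 0.6570591 , 0.23071307]), 'orientation': array([-3.58632231e-01, -3.12097627e+00,  1.74943577e-03]), 'ft_force': array([-0.010512  ,  0.06269257, -0.46742814]), 'moment': array([-0.02699906,  0.03983063,  0.04730828]), 'finger_force': 0.0, 'grip_width': 0.9993747310968012}
```

View pics/scene0.png

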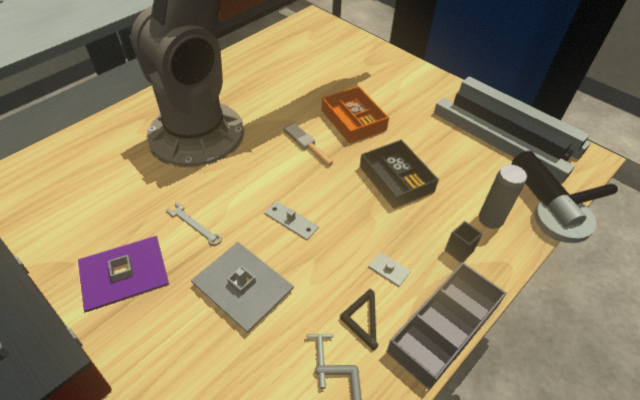

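View pics/top0.png

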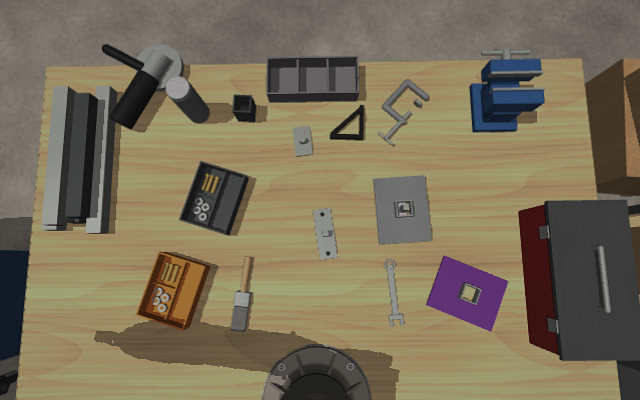

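Both views show the same bench. Pixels below are top view, then scene view.
- **Tin:** dark tin (215,198)/(398,172), or the orange look-alike (173,290)/(355,115), or the open tray (313,80). I choose the dark one.
- **Plate:** long plate with a square lug (325,234)/(291,218), or the short one with a round stud (303,141)/(388,268). I choose the long one.
- **Lids:** grey pair with post (403,209)/(242,285), or the purple one (468,293)/(122,270). I choose the grey pair.

Next I check these in a close crop with detected outlines.

```bash
cat > m.py <<'E'
from h import *
im={n:cv2.imread(f"pics/{n}0.png") for n in("scene","top")}
print("tcp px",[proj(n,[.153,.657,.231]).round() for n in im])
def seg(n,box,f,dark=0):
    x0,y0,x1,y1=box; c=cv2.cvtColor(im[n][y0:y1,x0:x1],cv2.COLOR_BGR2HSV)
    m=f(c[...,1].astype(int),c[...,2].astype(int)).astype(np.uint8)*255
    m=cv2.morphologyEx(m,cv2.MORPH_OPEN,np.ones((3,3)))
    m=cv2.morphologyEx(m,cv2.MORPH_CLOSE,np.ones((7,7)))
    k=max(cv2.findContours(m,cv2.RETR_EXTERNAL,cv2.CHAIN_APPROX_NONE)[0],key=cv2.contourArea)
    return k[:,0]+[x0,y0]
def rect(n,k,z):
    P=np.array([onz(n,p,z)[:2] for p in k],np.float32)*1000
    return cv2.minAreaRect(P)
J=[("plate",(305,195,345,265),"top",.006,lambda s,v:s<50),
   ("lid",(365,168,440,252),"top",.023,lambda s,v:s<50),
   ("tin",(170,155,258,240),"top",.05,lambda s,v:(v<110)&(s<100)),
   ("plate",(255,190,330,245),"scene",.006,lambda s,v:s<50),
   ("lid",(180,235,305,335),"scene",.023,lambda s,v:s<50),
   ("tin",(350,130,450,215),"scene",.05,lambda s,v:(v<110)&(s<100))]
t=[]
for nm,b,n,z,f in J:
    k=seg(n,b,f); print(nm,n,rect(n,k,z))
    x0,y0,x1,y1=b; c=cv2.resize(im[n][y0:y1,x0:x1],(266,300),interpolation=cv2.INTER_CUBIC)
    q=((k-[x0,y0]+.5)*[266/(x1-x0),300/(y1-y0)]).astype(int); cv2.polylines(c,[q],True,(0,0,255),1)
    t.append(c)
cv2.imwrite("pics/m1.png",np.vstack([np.hstack(t[:3]),np.hstack(t[3:])]))
E
python3 m.py
```

```text
tcp px [array([384.,  -1.]), array([ -0., 368.])]
plate top ((440.19342041015625, -29.145450592041016), (139.51361083984375, 50.20729064941406), 7.519948482513428)
lid top ((503.7835693359375, -242.61578369140625), (183.8922576904297, 145.11778259277344), 3.214460611343384)
tin top ((535.461669921875, 260.6604919433594), (163.45770263671875, 172.03097534179688), 71.90421295166016)
plate scene ((443.55230712890625, -30.693939208984375), (137.36875915527344, 49.76857376098633), 7.546762943267822)
lid scene ((507.06439208984375, -244.86395263671875), (183.21800231933594, 142.6514434814453), 3.186927080154419)
tin scene ((556.0685424804688, 251.110595703125), (99.61812591552734, 135.96810913085938), 71.9984130859375)
```

View pics/m1.png

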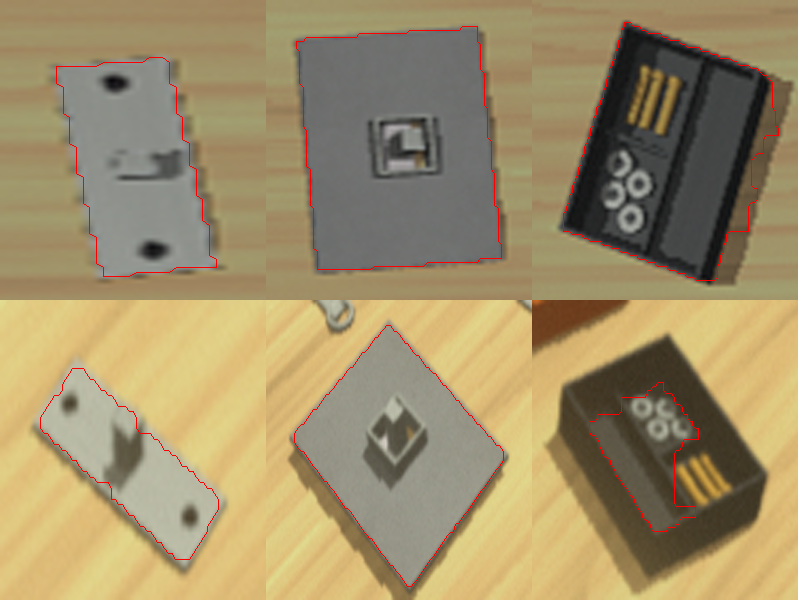

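The crop confirms the choices: square lug on the plate, post inside the grey collar, and an empty compartment on the tin's right (-y) side. The tin outline picks up some shadow, so I refine it and compute the first reach.

```bash
cat >> h.py <<'E'
def go(goal,yaw,cmd=None):
    """shift cm / turn deg in tool axes to put the TCP at goal (m), tool down, tool y along yaw (deg, mod 180)"""
    s=sensors.state(); p=s["eef_pos"]; Q=R.from_rotvec(s["orientation"]); best=None
    for k in(0,180):
        a=np.radians(yaw+k); y=np.array([np.cos(a),np.sin(a),0]); z=np.array([0,0,-1.]); 
        G=R.from_matrix(np.c_[np.cross(y,z),y,z]); v=(Q.inv()*G).as_rotvec(degrees=True)
        if best is None or np.linalg.norm(v)<np.linalg.norm(best): best=v
    print("shift cm",(Q.inv().apply(np.array(goal)-p)*100).round(2),"turn",best.round(2),"q",s["joint_positions"].round(2),"xyz",p.round(4),"F",s["ft_force"].round(1),"t",s["t"])
E
python3 - <<'E'
from h import *
im=cv2.imread("pics/top0.png"); x0,y0=170,150
h=cv2.cvtColor(im[150:245,170:262],cv2.COLOR_BGR2HSV).astype(int)
for th in(75,90):
    m=((h[...,2]<th)).astype(np.uint8)*255
    m=cv2.morphologyEx(m,cv2.MORPH_CLOSE,np.ones((15,15))); m=cv2.morphologyEx(m,cv2.MORPH_OPEN,np.ones((9,9)))
    k=max(cv2.findContours(m,cv2.RETR_EXTERNAL,cv2.CHAIN_APPROX_NONE)[0],key=cv2.contourArea)[:,0]+[x0,y0]
    print(cv2.minAreaRect(np.array([onz("top",p,.05)[:2] for p in k],np.float32)*1000))
c=[onz("top",p,.05)*1000 for p in[(200.8,161.2),(248.5,175.7),(229.9,234.3),(179.9,220.2)]]
print(np.round(c),np.mean(c,0))
e=(np.array([(564,383),(668,335),(767,472),(650,535)])-[532,300])*[100/266,85/300]+[350,130]
c=[onz("scene",p,.05)*1000 for p in e]; print(np.round(c),np.mean(c,0))
go([.4415,-.030,.12],7.5); go([.4415,-.030,.010],7.5)
E
```

```text
((538.8961791992188, 269.11077880859375), (142.67359924316406, 168.3036651611328), 71.978515625)
((538.4974365234375, 268.59039306640625), (144.43002319335938, 169.86248779296875), 71.85556030273438)
[[640. 309.  50.]
 [597. 178.  50.]
 [438. 225.  50.]
 [478. 361.  50.]] [538.12788936 268.23666332  50.        ]
[[442. 242.  50.]
 [484. 361.  50.]
 [644. 311.  50.]
 [601. 181.  50.]] [542.84136245 273.5777537   50.        ]
shift cm [-43.68 -60.36  11.14] turn [-5.000e-02  4.000e-02  6.939e+01] q [-1.49  0.43  0.07  1.61 -0.03  1.11 -0.07] xyz [0.153  0.6571 0.2307] F [-0.   0.1 -0.5] t 0.1
shift cm [-43.68 -60.35  22.14] turn [-5.000e-02  4.000e-02  6.939e+01] q [-1.49  0.43  0.07  1.61 -0.03  1.11 -0.07] xyz [0.153  0.6571 0.2307] F [-0.   0.1 -0.5] t 0.1
```

```bash
python3 -m inch '{"xyz":[[-5,-3,0],[-10,-6,0],[-15,-9,0],[-19,-11,0],[-23,-13,0],[-27,-15,0],[-31,-17,0],[-34,-19,0],[-37,-22,0],[-39,-26,0],[-40,-30,0],[-41,-34,0],[-42,-38,0],[-43,-42,2],[-43.5,-46,4],[-43.7,-50,6],[-43.7,-54,8],[-43.7,-57,9],[-43.7,-59.5,10],[-43.7,-60.4,11]],"turn":[[0,0,0],[0,0,5],[0,0,10],[0,0,15],[0,0,20],[0,0,25],[0,0,30],[0,0,35],[0,0,40],[0,0,45],[0,0,50],[0,0,55],[0,0,60],[0,0,65],[0,0,69.4],[0,0,69.4],[0,0,69.4],[0,0,69.4],[0,0,69.4],[0,0,69.4]]}' 1 80
python3 - <<'E'
from h import *
go([.4415,-.030,.010],7.5)
E
```

```text
t: 2.1
eef_pos: [0.4407, -0.0323, 0.1209]
orientation: [-2.075, -2.359, 0.001]
ft_force: [0.1, 0.7, 0.0]
grip_width: 0.999
finger_force: 0.0
shift cm [ 0.22  0.11 11.09] turn [-0.02  0.01 -0.17] q [-0.61  0.22  0.61  2.24 -0.19  0.73  0.26] xyz [ 0.4407 -0.0323  0.1209] F [0.1 0.7 0. ] t 2.1
```

```bash
python3 -m inch '{"xyz":[[0.2,0.1,3],[0.2,0.1,6],[0.2,0.1,8],[0.2,0.1,9.5],[0.2,0.1,10.5],[0.2,0.1,11],[0.2,0.1,11],[0.2,0.1,11]],"turn":[[0,0,0],[0,0,0],[0,0,0],[0,0,0],[0,0,0],[0,0,0],[0,0,0],[0,0,0]]}' 1 80
python3 -m inch '{"xyz":[[0,0,0],[0,0,0],[0,0,0],[0,0,0],[0,0,0],[0,0,0],[0,0,0],[0,0,0],[0,0,0],[0,0,0]],"turn":[[0,0,0],[0,0,0],[0,0,0],[0,0,0],[0,0,0],[0,0,0],[0,0,0],[0,0,0],[0,0,0],[0,0,0]]}' -1 80
python3 - <<'E'
from h import *
cv2.imwrite("pics/s1.png",optics.camera("scene")); print(sensors.state()["eef_pos"])
E
```

```text
t: 2.9
eef_pos: [0.4427, -0.0279, 0.0118]
orientation: [2.071, 2.361, 0.001]
ft_force: [-0.1, 0.2, 0.6]
grip_width: 1.002
finger_force: 0.0
t: 3.9
eef_pos: [0.4425, -0.0279, 0.0116]
orientation: [-2.072, -2.362, -0.001]
ft_force: [-3.7, 0.4, 13.5]
grip_width: 0.167
finger_force: 78.3
[ 0.44243729 -0.02784903  0.01162126]
```

```bash
python3 -m inch '{"xyz":[[0,0,-0.5],[0,0,-1.5],[0,0,-4],[0,0,-7],[0,0,-10],[0,0,-12],[0,0,-13],[0,0,-13],[0,0,-13],[0,0,-13]],"turn":[[0,0,0],[0,0,0],[0,0,0],[0,0,0],[0,0,0],[0,0,0],[0,0,0],[0,0,0],[0,0,0],[0,0,0]]}'
python3 - <<'E'
from h import *
a=np.radians(-18.05); T=np.array([.5405,.273]); sl=T+np.array([np.sin(a),-np.cos(a)])*.033; print(sl)
go([*sl,.14],-18.05)
cv2.imwrite("pics/s2.png",optics.camera("scene")); cv2.imwrite("pics/t2.png",optics.camera("top"))
E
```

```text
t: 4.95
eef_pos: [0.4418, -0.028, 0.1404]
orientation: [-2.071, -2.361, 0.002]
ft_force: [-0.1, 0.4, -2.7]
grip_width: 0.167
finger_force: 78.4
[0.53027505 0.24162405]
shift cm [2.558e+01 1.229e+01 1.000e-02] turn [-0.09  0.04 25.54] q [-0.66  0.19  0.65  2.23 -0.16  0.78  0.23] xyz [ 0.4418 -0.028   0.1404] F [-0.1  0.4 -2.7] t 4.95
```

```bash
python3 -m inch '{"xyz":[[1,0.5,0],[3,1.5,0],[6,3,0],[9,4.4,0],[12,5.8,0],[15,7.2,0],[18,8.7,0],[21,10.1,0],[23.5,11.3,0],[25,12,0],[25.6,12.3,0],[25.6,12.3,0],[25.6,12.3,0],[25.6,12.3,0],[25.6,12.3,0]],"turn":[[0,0,1],[0,0,3],[0,0,6],[0,0,9],[0,0,12],[0,0,15],[0,0,18],[0,0,21],[0,0,23.5],[0,0,25],[0,0,25.5],[0,0,25.5],[0,0,25.5],[0,0,25.5],[0,0,25.5]]}'
python3 - <<'E'
from h import *
go([.5303,.2416,.14],-18.05)
a=cv2.imwrite; s=optics.camera("scene"); t=optics.camera("top"); a("pics/s3.png",s); a("pics/t3.png",t)
p=sensors.state()["eef_pos"]; print([proj(n,p) for n in("scene","top")])
f=lambda im,x0,y0:cv2.resize(im[y0:y0+130,x0:x0+130],(400,400),interpolation=cv2.INTER_CUBIC)
t0=cv2.imread("pics/top0.png")
cv2.imwrite("pics/m3.png",np.hstack([f(s,330,90),f(t,150,130)]))
E
```

```text
t: 6.55
eef_pos: [0.531, 0.2411, 0.1414]
orientation: [-2.542, -1.845, -0.0]
ft_force: [0.3, -0.1, -1.5]
grip_width: 0.169
finger_force: 78.3
shift cm [ 0.03 -0.08  0.14] turn [-0.01 -0.01 -0.01] q [-1.01  0.43  0.61  1.93 -0.32  0.88 -0.56] xyz [0.531  0.2411 0.1414] F [ 0.3 -0.1 -1.5] t 6.55
[array([392.58509152, 144.74587607]), array([215.10484842, 194.25889601])]
```

View pics/m3.png

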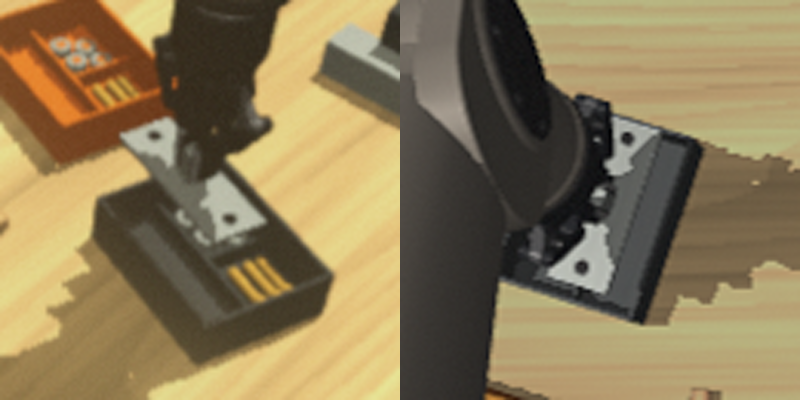

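```bash
cat > tin.py <<'E'
from h import *
a=np.radians(-18.05); ex=np.array([np.cos(a),np.sin(a)]); ey=np.array([-np.sin(a),np.cos(a)]); T=np.array([.5405,.273])
def edge(n,im,sx,sy):
    """rim edge offset (mm) along sx*ex+sy*ey from the guess, by the strongest wood->dark step across it"""
    g=cv2.cvtColor(im,cv2.COLOR_BGR2GRAY).astype(np.float32); d=sx*ex+sy*ey; e=np.array([-d[1],d[0]]); h=.086 if sx else .066; L=.05 if sx else .07
    off=np.arange(-.012,.0121,.0005); out=[]
    for l in np.linspace(-L,L,41):
        P=[proj(n,[*(T+d*(h+o)+e*l),.05]) for o in off]; P=np.array(P,np.float32)
        v=cv2.remap(g,P[:,:1],P[:,1:],cv2.INTER_LINEAR)[:,0]; v=cv2.GaussianBlur(v[:,None],(1,9),1.5)[:,0]
        k=np.gradient(v); out.append((l,off[k.argmax()]))
    out=np.array(out)*1000; m=np.median(out[:,1]); q=out[abs(out[:,1]-m)<2]; p=np.polyfit(q[:,0],q[:,1],1)
    return m,np.degrees(np.arctan(p[0])),len(q)
if __name__=="__main__":
    for n,f,E in(("top","top0",((1,0),(0,1),(-1,0))),("scene","scene0",((-1,0),(0,1),(1,0)))):
        im=cv2.imread(f"pics/{f}.png"); print(n,[(s,np.round(edge(n,im,*s),2)) for s in E])
    S=[(380.4,134.2),(404.4,160.9)];U=[(223.8,174.9),(209.2,216.8)]
    for n,q in(("scene",S),("top",U)):
        w=np.array([onz(n,p,.1358)[:2] for p in q]); c=w.mean(0); d=w[0]-w[1]
        print(n,"plate",c,np.degrees(np.arctan2(d[1],d[0])),np.hypot(*d),"rel tin guess mm",((c-T)@np.c_[ex,ey]*1000).round(1))
E
python3 tin.py
```

```text
Traceback (most recent call last):
  File "tin.py", line 15, in <module>
    im=cv2.imread(f"pics/{f}.png"); print(n,[(s,np.round(edge(n,im,*s),2)) for s in E])
                                                         ~~~~^^^^^^^^^
  File "tin.py", line 8, in edge
    P=[proj(n,[*(T+d*(h+o)+e*l),.05]) for o in off]; P=np.array(P,np.float32)
       ~~~~^^^^^^^^^^^^^^^^^^^^^^^^^^
  File "h.py", line 13, in proj
    c,Rm,t=cal(n); p=Rm@np.array(X)+t; s=p[:2]/p[2]; s=s*(1+c["k1"]*(s@s))
           ~~~^^^
  File "h.py", line 5, in cal
    c=optics.get_calibration(n); return c,np.array(c["R"]),np.array(c["t"])
ValueError: time passes only in moves, steps and waits
```

Calibration can't be polled that often, so I'll cache it.

```bash
sed -i 's/^def cal/import functools\n@functools.lru_cache\ndef cal/' h.py; python3 tin.py
```

```text
top [((1, 0), array([-1.5 , -0.27, 41.  ])), ((0, 1), array([ 1.5 , -0.07, 41.  ])), ((-1, 0), array([ 0.5 , -0.17, 41.  ]))]
scene [((-1, 0), array([-2.5 ,  0.11, 41.  ])), ((0, 1), array([ 1.5 ,  0.07, 40.  ])), ((1, 0), array([-5.5 ,  0.43, 13.  ]))]
scene plate [0.53248434 0.23884703] 161.76346927135413 0.1081017127089268 rel tin guess mm [  3. -35.]
top plate [0.52831801 0.23936041] -17.77104676476309 0.11021888608292454 rel tin guess mm [ -1.2 -35.8]
```

Run:
```python
from tin import *
g=T+ex*.0004-ey*.0291; print(g); go([*g,.0165],-18.1)
```

```text
[0.53186377 0.24520817]
shift cm [ 0.38 -0.03 12.5 ] turn [-0.   -0.01  0.06] q [-1.01  0.43  0.61  1.93 -0.32  0.88 -0.56] xyz [0.531  0.2414 0.1415] F [ 0.3  0.2 -2.9] t 6.65
```

```bash
python3 -m inch '{"xyz":[[0.2,0,0.5],[0.4,0,2],[0.4,0,4],[0.4,0,6],[0.4,0,8],[0.4,0,9.5],[0.4,0,10.5],[0.4,0,11.2],[0.4,0,11.7],[0.4,0,12],[0.4,0,12.2],[0.4,0,12.3],[0.4,0,12.4],[0.4,0,12.45],[0.4,0,12.45]],"turn":[[0,0,0],[0,0,0],[0,0,0],[0,0,0],[0,0,0],[0,0,0],[0,0,0],[0,0,0],[0,0,0],[0,0,0],[0,0,0],[0,0,0],[0,0,0],[0,0,0],[0,0,0]]}'
python3 - <<'E'
from tin import *
go([.53186,.24521,.0165],-18.1)
E
```

```text
t: 8.15
eef_pos: [0.5323, 0.2458, 0.0169]
orientation: [-2.542, -1.846, -0.0]
ft_force: [-0.6, -0.6, -2.1]
grip_width: 0.169
finger_force: 78.3
shift cm [-0.07 -0.02  0.04] turn [ 0.   -0.    0.09] q [-0.92  0.61  0.49  1.98 -0.46  0.66 -0.45] xyz [0.5323 0.2458 0.0169] F [-0.6 -0.6 -2.1] t 8.15
```

```bash
python3 -m inch '{"xyz":[[0,0,0.05],[0,0,0.1],[0,0,0.12],[0,0,0.12]],"turn":[[0,0,0],[0,0,0],[0,0,0],[0,0,0]]}'
python3 -m inch '{"xyz":[[0,0,0],[0,0,0],[0,0,0],[0,0,0],[0,0,0],[0,0,0],[0,0,-0.5],[0,0,-2],[0,0,-5],[0,0,-9],[0,0,-12],[0,0,-14],[0,0,-15],[0,0,-15]],"turn":[[0,0,0],[0,0,0],[0,0,0],[0,0,0],[0,0,0],[0,0,0],[0,0,0],[0,0,0],[0,0,0],[0,0,0],[0,0,0],[0,0,0],[0,0,0],[0,0,0]]}' 1 80
python3 - <<'E'
from h import *
go([.5054,-.2437,.17],3.2); go([.5054,-.2437,.17],93.2)
E
```

```text
t: 8.55
eef_pos: [0.5322, 0.2457, 0.0157]
orientation: [-2.542, -1.846, 0.0]
ft_force: [-1.5, 0.8, 2.1]
grip_width: 0.171
finger_force: 79.1
t: 9.95
eef_pos: [0.5328, 0.2461, 0.1672]
orientation: [-2.541, -1.846, -0.004]
ft_force: [0.2, -0.0, 0.0]
grip_width: 1.0
finger_force: 0.0
shift cm [-47.42  12.54  -0.37] turn [  0.09  -0.11 -21.21] q [-1.04  0.41  0.63  1.9  -0.3   0.93 -0.58] xyz [0.5328 0.2461 0.1672] F [ 0.2 -0.   0. ] t 9.95
shift cm [-47.42  12.54  -0.37] turn [-2.000e-02 -1.500e-01  6.879e+01] q [-1.04  0.41  0.63  1.9  -0.3   0.93 -0.58] xyz [0.5328 0.2461 0.1672] F [ 0.2 -0.   0. ] t 9.95
```

```bash
python3 -m inch '{"xyz":[[-1.5,0.4,0],[-4.5,1.2,0],[-8.5,2.3,0],[-12.5,3.3,0],[-16.5,4.4,0],[-20.5,5.4,0],[-24.5,6.5,0],[-28.5,7.6,0],[-32.5,8.6,0],[-36.5,9.7,0],[-40.5,10.7,0],[-44,11.7,0],[-46.4,12.3,0],[-47.4,12.5,0],[-47.4,12.5,0],[-47.4,12.5,0],[-47.4,12.5,0]],"turn":[[0,0,-1],[0,0,-2],[0,0,-4],[0,0,-6],[0,0,-8],[0,0,-10],[0,0,-12],[0,0,-14],[0,0,-16],[0,0,-18],[0,0,-20],[0,0,-21],[0,0,-21.2],[0,0,-21.2],[0,0,-21.2],[0,0,-21.2],[0,0,-21.2]]}'
python3 - <<'E'
from h import *
go([.5054,-.2437,.0495],3.2)
t=optics.camera("top"); s=optics.camera("scene"); cv2.imwrite("pics/t4.png",t); cv2.imwrite("pics/s4.png",s)
f=lambda im,x0,y0,w:cv2.resize(im[y0:y0+w,x0:x0+w],(400,400),interpolation=cv2.INTER_CUBIC)
cv2.imwrite("pics/m4.png",np.hstack([f(t,170,150,100),f(s,340,110,110)]))
E
```

```text
t: 11.65
eef_pos: [0.5048, -0.2421, 0.1653]
orientation: [-2.156, -2.284, -0.0]
ft_force: [0.5, 0.2, -0.2]
grip_width: 1.001
finger_force: 0.0
shift cm [-0.17  0.05 11.58] turn [-0.03 -0.03  0.09] q [-0.21  0.37  0.68  1.96 -0.29  0.91  0.67] xyz [ 0.5048 -0.2421  0.1653] F [ 0.5  0.2 -0.2] t 11.65
```

View pics/m4.png

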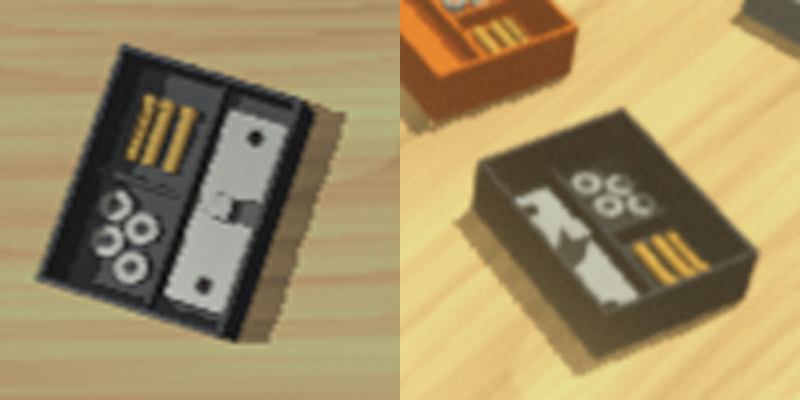

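The plate lies flat in the long compartment: in the crop its ends are at (255,120) and (200,300), and it is centred and parallel to the divider. Next I grip the post.

```bash
python3 -m inch '{"xyz":[[-0.1,0,1],[-0.2,0,3],[-0.2,0,6],[-0.2,0,8.5],[-0.2,0,10],[-0.2,0,11],[-0.2,0,11.5],[-0.2,0,11.5],[-0.2,0,11.5]],"turn":[[0,0,0],[0,0,0],[0,0,0],[0,0,0],[0,0,0],[0,0,0],[0,0,0],[0,0,0],[0,0,0]]}' 1 100
python3 -m inch '{"xyz":[[0,0,0],[0,0,0],[0,0,0],[0,0,0],[0,0,0],[0,0,0],[0,0,0],[0,0,0],[0,0,0],[0,0,0]],"turn":[[0,0,0],[0,0,0],[0,0,0],[0,0,0],[0,0,0],[0,0,0],[0,0,0],[0,0,0],[0,0,0],[0,0,0]]}' -1 100
python3 -m inch '{"xyz":[[0,0,-0.2],[0,0,-0.5],[0,0,-1],[0,0,-2],[0,0,-4],[0,0,-6],[0,0,-8],[0,0,-9.5],[0,0,-10.5],[0,0,-11],[0,0,-11],[0,0,-11],[0,0,-11]],"turn":[[0,0,0],[0,0,0],[0,0,0],[0,0,0],[0,0,0],[0,0,0],[0,0,0],[0,0,0],[0,0,0],[0,0,0],[0,0,0],[0,0,0],[0,0,0]]}'
```

```text
t: 12.65
eef_pos: [0.5051, -0.2459, 0.0513]
orientation: [2.158, 2.282, 0.001]
ft_force: [0.5, 0.1, -0.4]
grip_width: 0.999
finger_force: 0.0
t: 13.65
eef_pos: [0.5045, -0.2457, 0.051]
orientation: [-2.159, -2.282, -0.0]
ft_force: [-3.9, 1.9, 9.9]
grip_width: 0.16
finger_force: 97.6
t: 14.95
eef_pos: [0.5043, -0.2455, 0.1599]
orientation: [-2.158, -2.282, 0.001]
ft_force: [0.7, 0.2, -6.3]
grip_width: 0.158
finger_force: 98.3
```

Run:
```python
from tin import *
g=T+ex*.0004+ey*.0019; print(g); go([*g,.16],-18.1)
```

```text
[0.54146902 0.27468256]
shift cm [51.74  6.6  -0.  ] turn [-0.07  0.   21.28] q [-0.2   0.38  0.68  1.96 -0.3   0.9   0.69] xyz [ 0.5043 -0.2455  0.1599] F [ 0.7  0.2 -6.3] t 14.95
```

```bash
python3 -m inch '{"xyz":[[0.5,0.1,0],[1.5,0.2,0],[3,0.4,0],[5,0.6,0],[7.5,1,0],[10.5,1.4,0],[13.5,1.8,0],[16.5,2.1,0],[19.5,2.5,0],[22.5,2.9,0],[25.5,3.3,0],[28.5,3.6,0],[31.5,4,0],[34.5,4.4,0],[37.5,4.8,0],[40.5,5.2,0],[43.5,5.6,0],[46,5.9,0],[48,6.2,0],[49.5,6.4,0]],"turn":[[0,0,0.5],[0,0,1],[0,0,2],[0,0,3],[0,0,4],[0,0,5],[0,0,6],[0,0,7],[0,0,8],[0,0,9],[0,0,10],[0,0,11],[0,0,12],[0,0,13],[0,0,14.5],[0,0,16],[0,0,17.5],[0,0,19],[0,0,20],[0,0,21]]}'
python3 -m inch '{"xyz":[[1,0.1,0],[1.8,0.2,0],[2.2,0.2,0],[2.2,0.2,0],[2.2,0.2,0],[2.2,0.2,0]],"turn":[[0,0,0.2],[0,0,0.3],[0,0,0.3],[0,0,0.3],[0,0,0.3],[0,0,0.3]]}'
python3 - <<'E'
from tin import *
go([*(T+ex*.0004+ey*.0019),.16],-18.1)
t=optics.camera("top"); s=optics.camera("scene"); cv2.imwrite("pics/t5.png",t); cv2.imwrite("pics/s5.png",s)
f=lambda im,x0,y0,w:cv2.resize(im[y0:y0+w,x0:x0+w],(400,400),interpolation=cv2.INTER_CUBIC)
cv2.imwrite("pics/m5.png",np.hstack([f(t,140,110,140),f(s,330,80,125)]))
E
```

```text
t: 16.95
eef_pos: [0.5402, 0.2546, 0.1602]
orientation: [-2.538, -1.851, 0.001]
ft_force: [0.2, 0.3, -6.2]
grip_width: 0.165
finger_force: 98.2
t: 17.55
eef_pos: [0.5497, 0.2717, 0.1607]
orientation: [2.544, 1.843, -0.0]
ft_force: [-0.3, 0.2, -6.7]
grip_width: 0.155
finger_force: 98.2
shift cm [ 0.03 -0.87  0.07] turn [-0.01  0.01 -0.06] q [-1.05  0.46  0.64  1.84 -0.34  0.94 -0.57] xyz [0.5497 0.2717 0.1607] F [-0.3  0.2 -6.7] t 17.55
```

View pics/m5.png

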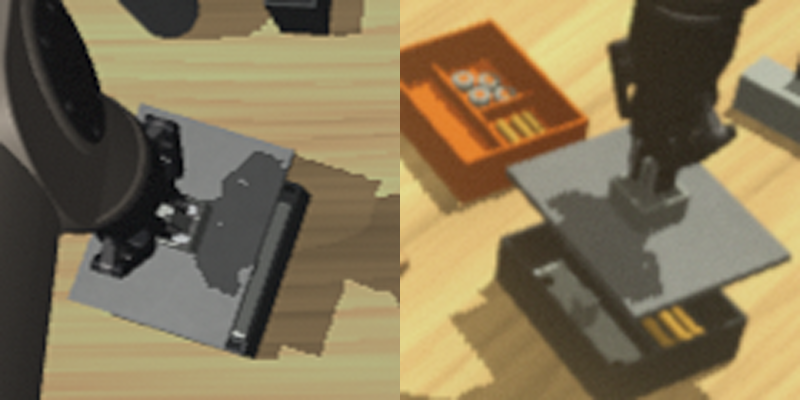

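The lids hang level over the tin. To pin down the post's offset in the grip across the fingers, I zoom into the first pictures at the collar and post.

Run:
```python
from h import *
o=[]
for n,x0,y0 in(("top",390,195),("scene",224,262)):
    im=cv2.imread(f"pics/{n}0.png"); o.append(cv2.resize(im[y0:y0+32,x0:x0+32],(400,400),interpolation=cv2.INTER_CUBIC))
    a=np.radians(3.2); Rz=np.array([[np.cos(a),-np.sin(a)],[np.sin(a),np.cos(a)]]); c=np.array([.5037,-.2426]) if n=="top" else np.array([.507,-.2448])
    for z,h in((.073,.008),(.047,.022)):
        q=[((proj(n,[*(c+Rz@np.array([i*h,j*h])),z])-[x0,y0]+.5)*12.5).round().astype(int) for i,j in((1,1),(1,-1),(-1,-1),(-1,1))]
        cv2.polylines(o[-1],[np.array(q)],True,(0,0,255) if z>.05 else (0,255,0),1)
cv2.imwrite("pics/m6.png",np.hstack(o))
```

```text
(no output)
```

View pics/m6.png

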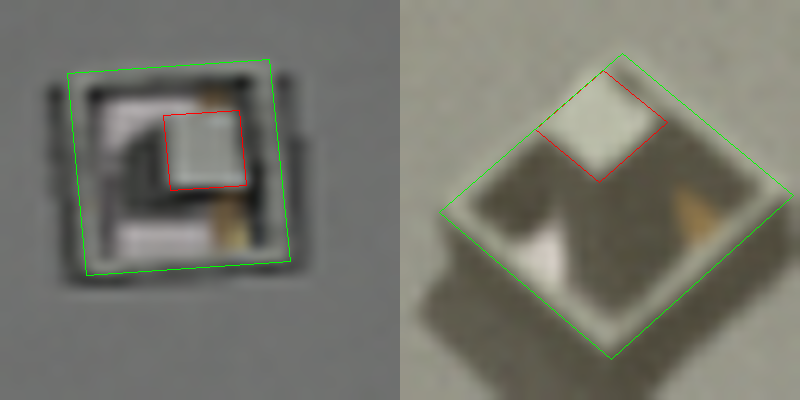

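Run:
```python
from tin import *
S=(np.array([(507,168),(790,257)])-[400,0])*.3125+[330,80]; U=np.array([(296,150),(70,300)])*.35+[140,110]
p=sensors.state()["eef_pos"]; cs=[]
for n,q in(("scene",S),("top",U)):
    w=np.array([onz(n,x,.1327)[:2] for x in q]); c=w.mean(0); cs.append(c); print(n,c,np.hypot(*(w[0]-w[1])),"rel TCP, tin axes mm",(c-p[:2])@np.c_[ex,ey]*1000)
print("mean",(np.mean(cs,0)-p[:2])@np.c_[ex,ey]*1000)
```

```text
scene [0.5536088  0.27070998] 0.23187319179664467 rel TCP, tin axes mm [4.12640892 0.06377145]
top [0.54742688 0.27104469] 0.23378310051788784 rel TCP, tin axes mm [-1.85498788 -1.5334454 ]
mean [ 1.13571052 -0.73483698]
```

```bash
python3 -m inch '{"xyz":[[0,-0.3,0],[-0.1,-0.6,0],[-0.1,-0.87,0],[-0.1,-0.87,0.5],[-0.1,-0.87,1.2],[-0.1,-0.87,2.1],[-0.1,-0.87,3],[-0.1,-0.87,3.8],[-0.1,-0.87,4.5],[-0.1,-0.87,5],[-0.1,-0.87,5.3],[-0.1,-0.87,5.4],[-0.1,-0.87,5.4],[-0.1,-0.87,5.4]],"turn":[[0,0,0],[0,0,0],[0,0,0],[0,0,0],[0,0,0],[0,0,0],[0,0,0],[0,0,0],[0,0,0],[0,0,0],[0,0,0],[0,0,0],[0,0,0],[0,0,0]]}'
python3 - <<'E'
from tin import *
go([*(T+ex*.0004+ey*.0019),.087],-18.1)
t=optics.camera("top"); s=optics.camera("scene"); cv2.imwrite("pics/t7.png",t); cv2.imwrite("pics/s7.png",s)
f=lambda im,x0,y0,w:cv2.resize(im[y0:y0+w,x0:x0+w],(400,400),interpolation=cv2.INTER_CUBIC)
cv2.imwrite("pics/m7.png",np.hstack([f(t,155,130,110),f(s,345,105,110)]))
E
```

```text
t: 19.05
eef_pos: [0.5413, 0.2743, 0.1069]
orientation: [-2.543, -1.844, -0.001]
ft_force: [0.5, -0.0, -6.8]
grip_width: 0.16
finger_force: 98.2
shift cm [0.04 0.01 1.99] turn [ 0.01 -0.02 -0.01] q [-1.03  0.52  0.6   1.9  -0.39  0.84 -0.54] xyz [0.5413 0.2743 0.1069] F [ 0.5 -0.  -6.8] t 19.05
```

View pics/m7.png

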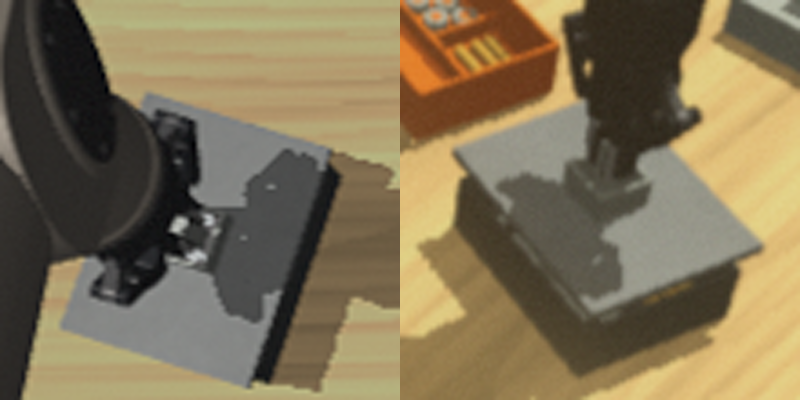

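```bash
python3 -m inch '{"xyz":[[-0.1,0,0],[-0.1,0,0.2],[-0.1,0,0.4],[-0.1,0,0.6],[-0.1,0,0.7],[-0.1,0,0.8],[-0.1,0,0.9],[-0.1,0,1],[-0.1,0,1],[-0.1,0,1]],"turn":[[0,0,0],[0,0,0],[0,0,0],[0,0,0],[0,0,0],[0,0,0],[0,0,0],[0,0,0],[0,0,0],[0,0,0]]}'
```

```text
t: 20.15
eef_pos: [0.5408, 0.2733, 0.0966]
orientation: [2.543, 1.844, -0.0]
ft_force: [-1.0, -0.1, -5.9]
grip_width: 0.158
finger_force: 98.2
```

```bash
python3 -m inch '{"xyz":[[0,0,0.1],[0,0,0.2],[0,0,0.3],[0,0,0.4],[0,0,0.5],[0,0,0.5],[0,0,0.5]],"turn":[[0,0,0],[0,0,0],[0,0,0],[0,0,0],[0,0,0],[0,0,0],[0,0,0]]}'
```

```text
t: 20.85
eef_pos: [0.5408, 0.2732, 0.0916]
orientation: [2.543, 1.844, -0.0]
ft_force: [-0.9, -0.1, -5.7]
grip_width: 0.164
finger_force: 98.2
```

```bash
python3 -m inch '{"xyz":[[0,0,0.08],[0,0,0.16],[0,0,0.24],[0,0,0.32],[0,0,0.38],[0,0,0.38],[0,0,0.38]],"turn":[[0,0,0],[0,0,0],[0,0,0],[0,0,0],[0,0,0],[0,0,0],[0,0,0]]}'
```

```text
t: 21.55
eef_pos: [0.5408, 0.2733, 0.0878]
orientation: [2.543, 1.844, -0.0]
ft_force: [0.1, 0.1, -5.9]
grip_width: 0.161
finger_force: 98.2
```

```bash
python3 -m inch '{"xyz":[[0,0,0.04],[0,0,0.08],[0,0,0.12],[0,0,0.12],[0,0,0.12]],"turn":[[0,0,0],[0,0,0],[0,0,0],[0,0,0],[0,0,0]]}'
```

```text
t: 22.05
eef_pos: [0.5408, 0.2733, 0.0872]
orientation: [-2.543, -1.844, -0.0]
ft_force: [-3.7, -1.9, 4.7]
grip_width: 0.159
finger_force: 99.9
```

```bash
python3 -m inch '{"xyz":[[0,0,0.03],[0,0,0.06],[0,0,0.06]],"turn":[[0,0,0],[0,0,0],[0,0,0]]}'
python3 -m inch '{"xyz":[[0,0,0],[0,0,0],[0,0,0],[0,0,0],[0,0,0],[0,0,0],[0,0,0]],"turn":[[0,0,0],[0,0,0],[0,0,0],[0,0,0],[0,0,0],[0,0,0],[0,0,0]]}' 1 60
python3 -m inch '{"xyz":[[0,0,-0.5],[0,0,-1.5],[0,0,-3],[0,0,-5],[0,0,-7],[0,0,-9],[0,0,-11],[0,0,-13],[0,0,-13]],"turn":[[0,0,0],[0,0,0],[0,0,0],[0,0,0],[0,0,0],[0,0,0],[0,0,0],[0,0,0],[0,0,0]]}'
python3 - <<'E'
from tin import *
t=optics.camera("top"); s=optics.camera("scene"); cv2.imwrite("pics/t8.png",t); cv2.imwrite("pics/s8.png",s)
f=lambda im,x0,y0,w:cv2.resize(im[y0:y0+w,x0:x0+w],(400,400),interpolation=cv2.INTER_CUBIC)
cv2.imwrite("pics/m8.png",np.hstack([f(t,155,130,110),f(s,345,105,110)]))
E
```

```text
t: 22.35
eef_pos: [0.5408, 0.2733, 0.0871]
orientation: [-2.543, -1.843, -0.001]
ft_force: [-8.9, -2.5, 17.1]
grip_width: 0.164
finger_force: 101.6
t: 23.05
eef_pos: [0.5408, 0.2732, 0.086]
orientation: [2.543, 1.844, -0.0]
ft_force: [0.9, 0.9, 0.7]
grip_width: 1.001
finger_force: 0.0
t: 23.95
eef_pos: [0.5421, 0.2736, 0.2198]
orientation: [-2.544, -1.843, -0.007]
ft_force: [-0.0, -0.1, 0.6]
grip_width: 0.997
finger_force: 0.0
```

View pics/m8.png

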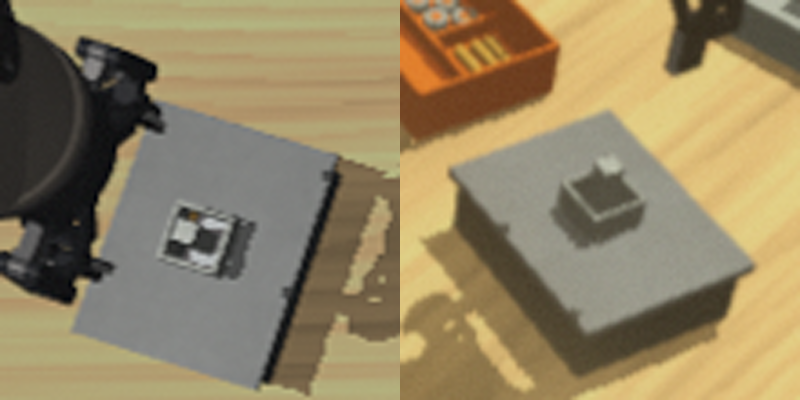

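The lids sit level and parallel on the tin, with the collar around the post. I measure the outer lid to centre on the collar.

Run:
```python
from tin import *
c=[]
for n,b in(("top",(155,130,265,240)),("scene",(345,105,455,215))):
    x0,y0,x1,y1=b; h=cv2.cvtColor(cv2.imread(f"pics/{n[0]}8.png")[y0:y1,x0:x1],cv2.COLOR_BGR2HSV)
    m=((h[...,1]<50)&(h[...,2]>85)).astype(np.uint8)*255; m=cv2.morphologyEx(m,cv2.MORPH_OPEN,np.ones((5,5)))
    k=max(cv2.findContours(m,cv2.RETR_EXTERNAL,cv2.CHAIN_APPROX_NONE)[0],key=cv2.contourArea)[:,0]+[x0,y0]
    q=cv2.minAreaRect(np.array([onz(n,p,.059)[:2] for p in k],np.float32)*1000); print(n,q)
    c.append(q[0])
    P=np.array([onz(n,p,.083)[:2]*1000 for p in ( [(155+.275*x,130+.275*y) for x,y in((181,200),(241,214),(217,278),(157,263))] if n=="top" else [(345+.275*(x-400),105+.275*y) for x,y in((561,180),(602,220),(644,200))])])
    print("collar",P.mean(0) if n=="top" else (P[0]+P[2])/2)
g=np.mean(c,0)/1000; print(g); go([*g,.061],-18.1)
```

```text
top ((540.0731201171875, 275.4618835449219), (144.9158172607422, 183.7783660888672), 71.9244613647461)
collar [537.81456829 272.24468231]
scene ((543.9681396484375, 273.14892578125), (142.81179809570312, 183.15036010742188), 71.84114837646484)
collar [542.49058069 274.30753383]
[0.54202063 0.2743054 ]
shift cm [ 0.1   0.07 15.61] turn [ 0.03 -0.08 -0.01] q [-1.1   0.39  0.68  1.81 -0.28  1.04 -0.63] xyz [0.5409 0.2734 0.2171] F [ 0.2 -0.6 -0.5] t 24.05
```

```bash
python3 -m inch '{"xyz":[[0.1,0.1,2],[0.1,0.1,5],[0.1,0.1,8],[0.1,0.1,10.5],[0.1,0.1,12.5],[0.1,0.1,14],[0.1,0.1,15],[0.1,0.1,15.4],[0.1,0.1,15.5],[0.1,0.1,15.5],[0.1,0.1,15.5]],"turn":[[0,0,0],[0,0,0],[0,0,0],[0,0,0],[0,0,0],[0,0,0],[0,0,0],[0,0,0],[0,0,0],[0,0,0],[0,0,0]]}' 1 60
python3 -c "
from h import *
go([.5420,.2743,.062],-18.1)"
```

```text
t: 25.15
eef_pos: [0.5424, 0.2741, 0.0617]
orientation: [-2.543, -1.844, -0.002]
ft_force: [-0.6, 0.1, -0.2]
grip_width: 0.998
finger_force: 0.0
shift cm [ 0.01 -0.04 -0.03] turn [ 0.03 -0.05 -0.01] q [-0.99  0.58  0.56  1.92 -0.44  0.76 -0.5 ] xyz [0.5424 0.2741 0.0617] F [-0.6  0.1 -0.2] t 25.15
```

```bash
python3 -m inch '{"xyz":[[0,0,0],[0,0,0],[0,0,0],[0,0,0],[0,0,0],[0,0,0],[0,0,0],[0,0,0],[0,0,0]],"turn":[[0,0,0],[0,0,0],[0,0,0],[0,0,0],[0,0,0],[0,0,0],[0,0,0],[0,0,0],[0,0,0]]}' -1 60
python3 -m inch '{"xyz":[[0,0,-0.1],[0,0,-0.2],[0,0,-0.4],[0,0,-0.6],[0,0,-0.8],[0,0,-1],[0,0,-1],[0,0,-1]],"turn":[[0,0,0],[0,0,0],[0,0,0],[0,0,0],[0,0,0],[0,0,0],[0,0,0],[0,0,0]]}'
```

```text
t: 26.05
eef_pos: [0.5422, 0.274, 0.0615]
orientation: [-2.543, -1.844, -0.001]
ft_force: [-2.2, -0.3, 7.2]
grip_width: 0.5
finger_force: 61.6
t: 26.85
eef_pos: [0.542, 0.2739, 0.0711]
orientation: [-2.543, -1.844, -0.0]
ft_force: [-0.6, -0.6, -4.4]
grip_width: 0.501
finger_force: 61.2
```

```bash
python3 -m inch '{"xyz":[[0,0,-0.3],[0,0,-0.8],[0,0,-1.5],[0,0,-2.5],[0,0,-3.8],[0,0,-5.2],[0,0,-6.8],[0,0,-8.4],[0,0,-10],[0,0,-11.6],[0,0,-13.2],[0,0,-14.8],[0,0,-16.2],[0,0,-17.4],[0,0,-18.3],[0,0,-18.8],[0,0,-19],[0,0,-19],[0,0,-19],[0,0,-19]],"turn":[[0,0,0],[0,0,0],[0,0,0],[0,0,0],[0,0,0],[0,0,0],[0,0,0],[0,0,0],[0,0,0],[0,0,0],[0,0,0],[0,0,0],[0,0,0],[0,0,0],[0,0,0],[0,0,0],[0,0,0],[0,0,0],[0,0,0],[0,0,0]]}'
python3 - <<'E'
from tin import *
t=optics.camera("top"); s=optics.camera("scene"); cv2.imwrite("pics/s9.png",s)
f=lambda im,x0,y0,w:cv2.resize(im[y0:y0+w,x0:x0+w],(400,400),interpolation=cv2.INTER_CUBIC)
cv2.imwrite("pics/m9.png",np.hstack([f(t,130,90,170),f(s,320,20,180)])); go([.542,.274,.26],-18.1)
E
```

```text
t: 28.85
eef_pos: [0.5419, 0.2738, 0.2605]
orientation: [2.543, 1.844, -0.001]
ft_force: [-0.1, -0.2, -3.3]
grip_width: 0.501
finger_force: 61.3
shift cm [0.02 0.   0.07] turn [-0.01  0.03 -0.01] q [-1.12  0.35  0.71  1.76 -0.25  1.12 -0.66] xyz [0.5419 0.2738 0.2607] F [ 0.6  0.8 -3.8] t 28.95
```

View pics/m9.png

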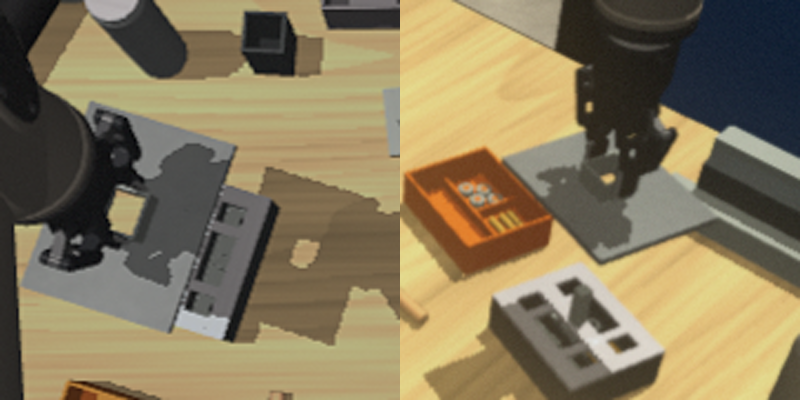

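The inner lid sits flush on the tin with its post upright at (580,305) in the crop. The outer lid is level and alone in the gripper at (610,190), with its collar empty, 20 cm up. I let it settle briefly and hand in.

```bash
python3 -m inch '{"xyz":[[0,0,0],[0,0,0],[0,0,0],[0,0,0],[0,0,0]],"turn":[[0,0,0],[0,0,0],[0,0,0],[0,0,0],[0,0,0]]}' && python3 -c "
from rig import r
print(r.finish_job())"
```

```text
t: 29.45
eef_pos: [0.542, 0.2739, 0.261]
orientation: [2.543, 1.844, -0.0]
ft_force: [0.3, 0.2, -3.6]
grip_width: 0.504
finger_force: 61.3
the job is handed in; nothing more can be done
None
```

I handed the job in at 29.5 s of the 64 s limit: the plate lies flat in the long compartment, the inner lid is seated on the tin, and the outer lid is held still and level about 20 cm above it; the hand-in returned no verdict.

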